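Fit and hold a belt pulley on a grinder spindle's flats

TASK

First make the grinder head safe: press the red stop button, then the yellow brake-release button, one at a time and fully down, and leave the green start button alone. Then pinch the bare spindle between the fingers, feeling for its two flats, and turn it until one flat faces the brass key guide; slide the pulley over the spindle with its set screw pointing straight at the guide and press it down against the spring washer until the screw is level with the hex key in the guide. Finish while still holding it there for a colleague to tighten, and do not disturb the other things on the bench.

Things in the scene. Friction and masses are not known exactly. Their poses are not given: they have to be found in the camera images.
- stop_top (a point): Centre of the top of the red stop button (28 mm across), on a grey station box 64 x 64 x 45 mm; the top is 67 mm above the bench. The red, yellow and green stations stand about 95 mm apart in a row running away from the robot, in any order. Press straight down: travel 6 mm, 1.5 N at first, 5 N fully down; it springs back.
- stop (a joint): Travel of the red stop button, m: 0 up, 0.006 fully down.
- release_top (a point): Centre of the top of the yellow brake-release button, same make as the red one.
- release (a joint): Travel of the yellow brake-release button, m: 0 up, 0.006 fully down.
- start_top (a point): Centre of the top of the green start button, same make; not to be pressed.
- start (a joint): Travel of the green start button, m: 0 up, 0.006 fully down.
- grinder_head: Fixed blue grinder head, spindle up. Origin on the bench on the spindle's axis; z up; x points from the axis to the key guide. Base plate 190 x 130 x 12 mm (x from -65 to +125 mm), round housing 110 mm across up to 72 mm, spring washer 42 mm across with its top at 104 mm, above it the bare spindle up to 155 mm. Guide post at +x: 20 x 26 mm, 70 to 90 mm from the axis, 135 mm high.
- spindle_end (a point): Centre of the spindle's end, on its axis, 155 mm above the bench. Steel spindle, 24 mm in diameter, with a flat on each of two facing sides (18 mm across them) from the washer up to 5 mm below the tapered end, a yellow strip painted on each. It turns either way and stays where left (drag 0.03 N m). At the start neither flat faces the guide: each is at least 25 degrees away, how far is not known.
- pinch_point (a point): On the spindle's axis 131 mm above the bench, where to pinch it (fingertips may go down to 110 mm). It does not turn with the spindle. Pinched with 20 N the fingers read about 18 mm square on the flats, 19.5 mm at 10 degrees off square, 21.5 mm at 22, 22.3 mm at 33, 23 mm or more on the round; only the last few degrees pull themselves square, elsewhere the pads grip and do not slip.
- key_guide (a point): Mouth of the brass guide tube, 50 mm from the spindle axis, 122 mm above the bench; x points away from the spindle along the tube, z up. A hex key lies in it on its axis. The tube is 15 mm in diameter.
- pulley: Loose aluminium belt pulley, 0.25 kg, on the bench, hub up. Origin at the centre of its underside, z up along the bore, x towards the set screw. Grooved rim 72 mm across, 12 mm high; on it a square hub 40 x 40 mm, 12 to 36 mm above the origin, gripped across its two y faces. Origin 104 mm above the bench when resting on the unpressed washer, 98 mm when the screw is level with the guide.
- hub_top (a point): Centre of the hub's top, 36 mm above the pulley's underside, same axes. The hub's bore is 19.5 mm along x and 25.5 mm along y, so it passes the spindle only with the flats facing along the pulley's x (about 5 degrees of play, 0.75 mm each side). The rim's bore below it is wider.
- set_screw (a point): Outer end of the pulley's black set screw, 26 mm from the bore's axis along the pulley's x, 24 mm above its underside; a red paint mark lies on the hub's top beside it.
- spring_washer (a joint): How far the spring washer round the spindle is pressed down, m: 0 up, at most 0.012. Spring: 5 N to start, then 0.9 N per mm, so about 10.4 N at the 6 mm that bring the screw level; the pulley's own weight does not press it.
- idler: Loose black idler wheel, 68 mm across, 20 mm high, not needed; leave it.
- grease_tin: Loose red grease tin, 72 mm across, 100 mm high; leave it.
- hammer: Loose hammer; leave it.
- wrench: Loose wrench; leave it.
- brush: Loose brush; leave it.
- mug: Loose blue mug, 80 mm across, 90 mm high; leave it.
- tray: Loose grey tray 120 x 160 x 35 mm; leave it.
There are look-alikes about, which are no part of the job. Leave any pink look-alike of the grinder_head alone.

How it is judged:
On the way, in this order (a step that is already met when the one before it is completed fails the run):
1. the red stop button is pressed fully down (value of joint stop above 0.0045 m), for 0.05 s.
2. then the yellow brake-release button is pressed fully down, the red one up again (value of joint release above 0.0045 m and value of joint stop below 0.002 m), for 0.05 s.
3. the fingers pinch the bare spindle with one flat facing the key guide (within about 10 degrees) (y of spindle_c6 in the frame of grinder_head between -0.0014 and 0.0014 m and contact force between spindle and the fingers above 1 N), for 0.1 s.
At the end, for the whole second after the job is handed in: the pulley is on the spindle (centred within 3 mm, upright within 4.5 degrees), its set screw points at the key guide and is level with it (within 4.5 mm sideways and 4 mm in height), the spring washer is pressed down under it, and the fingers are still holding it still (horizontal distance between pulley and spindle_end below 0.003 m and angle between pulley's own z axis and vertical below 0.08 rad and x of set_screw in the frame of key_guide between -0.03 and -0.018 m and y of set_screw in the frame of key_guide between -0.0045 and 0.0045 m and z of set_screw in the frame of key_guide between -0.004 and 0.004 m and value of joint spring_washer above 0.0015 m and contact force between the fingers and pulley above 2 N and linear speed of pulley below 0.02 m/s); the arm keeps its last pose, push and grip.
It fails at once if the green start button is pressed (value of joint start above 0.003 m).
It fails at once if the red and the yellow button are down together (value of joint each of stop, release above 0.003 m).
It fails at once if another thing on the bench is pushed more than 30 mm (distance of any of idler, grease_tin, hammer, wrench, brush, mug, tray from where it was at the start of the episode above 0.03 m).
It also fails if it takes over 72 s, if anything falls off the work surface, if the arm or the gripper's body presses on something with over 40 N, if the wrist force passes 120 N, or if a joint passes its speed limit or range.

ROBOT

A 7-joint arm with a two-finger parallel gripper is mounted at the origin on the work surface. World frame = base frame: x ahead of the robot, y to its left, z up, the work surface at z = 0. Lengths are in m, angles in rad, forces in N, time in s.
With the tool pointing down it reaches from about 0.4 to 0.875 m from the base axis. Payload 19.3 kg.
Tool frame: the origin (TCP) lies at the very end of the fingers, on their centre line; the grasp point (between the pads) lies 19 mm behind it; z points along the fingers, y is the line along which they close (so a half turn about z gives the same grasp; the last joint's range is limited). The gripper opens to 85 mm and grips with 20 to 120 N. Pads are 22 mm wide; open, the fingers measure 114 mm over their backs; the gripper's body (76 mm by 85 mm) begins 54 mm behind the grasp point. The pads swing forward as they close: fully open they stand 13 mm farther back than shut.
Start: joints at [-1.179, 0.521, -0.036, 1.599, 0.021, 1.021, -0.113], TCP at [0.278, 0.56, 0.231] pointing down, gripper open.
Joint ranges: [-2.91, 2.91], [-0.3, 2.13], [-1.5, 1.42], [0.17, 2.43], [-1.26, 4.41], [0.16, 1.93], [-2.52, 2.52]. Speed limits (rad/s): [1.89, 1.89, 2.39, 2.39, 3.01, 3.01, 3.01].

INTERFACE

Orientations are given as [roll, pitch, yaw] about the fixed x, y, z axes, in that order (R = Rz(yaw) Ry(pitch) Rx(roll)).
In Python, from workcell import bot gives the robot as it stands.
- The arm moves only by the shell command python3 -m crank 'ROWS' [FORCE]. ROWS is a JSON object of lists of equal length, an entry for each row: "travel": the shift along the world's x, y, z in cm, a list of three; "turn": the turn, a rotation vector about the world's x, y, z in degrees, a list of three; "gripper": the closure, from 0 (fully open) to 1 (shut). A call has exactly 5 rows; each row is the pose to reach, as a shift and turn from the pose commanded when the call began; what a row does not reach only later rows make up. A row lasts 1/10 s, in which the tool goes at most 50 mm and 8.59 degrees, less where a joint would pass 70% of its speed; a pose out of reach is approached as far as the arm can. A call with a gripper value outside its range is refused whole. The fingers move at their own pace and stop on an object; FORCE is the grip in N (left out, the last holds). Time passes only in rows, so rows that repeat a pose let the fingers close, or fill a call up. It gives the time, the measured TCP pose, the force, the opening and the grip force at its end, in the units of the state.
- bot.observe(): the state, without advancing time (a new reading comes with each control period).
- bot.grab_frame(name): name is "side" or "top" or "wrist"; returns a dict with "pixels" (420x560x3 uint8, red, green, blue), "fx", "fy", "cx", "cy" (pixels), "extrinsics" (4x4, takes a point from world to camera coordinates). Camera axes: x right, y down, z forward; pixel columns grow to the right and rows downward; lengths in m; the calibration is good to about 2 mm. A picture is of the moment at which its call begins. There is no depth.
- bot.job_done(): hands the job in; it is judged then, once.
The state is a dict: "clock": time; "qpos": joint angles; "qd": joint speeds; "joint_efforts": joint torques, N m; "position": TCP position; "tool_rot": TCP orientation; "force": force on the tool from outside, world axes, zero at the start; "moment": the same for the moment, N m; "grip_width": finger opening in m; "finger_force": force on a finger pad.
Only numpy, scipy, OpenCV 4.12 (cv2) and the standard library are available. Lean on these libraries where they do the work, as an engineer would, in place of code of your own. Each camera call takes 0.05 s, during which the arm holds its last target. There are 200 camera calls.

## Working session

There is one attempt and no reset: what is moved stays moved. The work goes in short steps, Python scripts to look and compute and a shell command to move; the robot and the scene stay as the last step left them, time stands still between calls to the robot, and variables do not carry over. Pictures are saved under pics/ and viewed, at most 10 in all, crops included, and the job is handed in when it is done.

```bash
ls; mkdir -p pics; cat > h.py <<'E'
import numpy as np, cv2, json, os
from workcell import bot
def snap(name,tag):
    f=bot.grab_frame(name); px=np.asarray(f["pixels"]); cv2.imwrite(f"pics/{tag}.png",px[:,:,::-1])
    np.savez(f"pics/{tag}.npz",px=px,K=[f["fx"],f["fy"],f["cx"],f["cy"]],E=np.array(f["extrinsics"]))
def load(tag):
    d=np.load(f"pics/{tag}.npz"); return d["px"],d["K"],d["E"]
def ray(tag,u,v):
    _,K,E=load(tag); R,t=E[:3,:3],E[:3,3]
    d=R.T@np.array([(u-K[2])/K[0],(v-K[3])/K[1],1]); return -R.T@t,d/np.linalg.norm(d)
def atz(tag,u,v,z):
    o,d=ray(tag,u,v); return o+d*(z-o[2])/d[2]
def tri(*obs):
    A=np.zeros((3,3));b=np.zeros(3)
    for o in obs:
        o_,d=ray(*o);P=np.eye(3)-np.outer(d,d);A+=P;b+=P@o_
    x=np.linalg.solve(A,b)
    return x,[np.linalg.norm((np.eye(3)-np.outer(ray(*o)[1],ray(*o)[1]))@(x-ray(*o)[0])) for o in obs]
def proj(tag,p):
    _,K,E=load(tag); c=E[:3,:3]@np.array(p)+E[:3,3]; return np.round([K[0]*c[0]/c[2]+K[2],K[1]*c[1]/c[2]+K[3]],1)
def crop(tag,u0,v0,w,h,s,out):
    px,_,_=load(tag); c=px[v0:v0+h,u0:u0+w,::-1]; cv2.imwrite(f"pics/{out}.png",cv2.resize(c,None,fx=s,fy=s,interpolation=cv2.INTER_CUBIC))
E
python3 - <<'E'
from h import *
for n in ["side","top","wrist"]: snap(n,n+"0")
a=load("top0")[0];b=load("side0")[0]
np.set_printoptions(precision=3,suppress=True)
for n in ["side0","top0","wrist0"]:
    _,K,E=load(n);print(n,K,-E[:3,:3].T@E[:3,3],E[:3,:3].tolist())
print(bot.observe())
E
```

```text
pics
side0 [505.272 505.272 285.046 217.869] [0.398 1.184 1.216] [[-0.9910757674551745, -0.13261309456444684, -0.013512598313360472], [-0.08164020165637458, 0.683996840959064, -0.7249021996321486], [0.10537409850928102, -0.7173298325791712, -0.6887192538729366]]
top0 [466.91  466.91  271.075 214.183] [0.355 0.024 1.552] [[0.013879067142761492, -0.9998924570381651, 0.004737705502436109], [-0.9915672428164984, -0.014373760404878021, -0.1287936255608568], [0.12884787335665937, -0.002910218205608322, -0.991660101124101]]
wrist0 [298.214 298.214 279.876 210.394] [0.204 0.597 0.373] [[0.4460475797827507, 0.895007274736785, -0.0018800899411035921], [0.8469269081096422, -0.4214044998307649, 0.3242422857096646], [0.2894069261261649, -0.14621978556480977, -0.9459722011875344]]
{'clock': 0.15, 'qpos': array([-1.179,  0.522, -0.036,  1.6  ,  0.021,  1.021, -0.113]), 'qd': array([ 0.   , -0.002,  0.001, -0.002, -0.   , -0.002,  0.   ]), 'joint_efforts': array([  0.003, -92.74 ,   1.981, -37.005,   0.018,   0.006,   0.   ]), 'position': array([0.278, 0.559, 0.231]), 'tool_rot': array([-3.141,  0.   ,  2.68 ]), 'force': array([-0.208, -0.238,  0.284]), 'moment': array([-0.005, -0.031, -0.027]), 'finger_force': 0.0, 'grip_width': 0.08557547374457794}
```

View pics/top0.png

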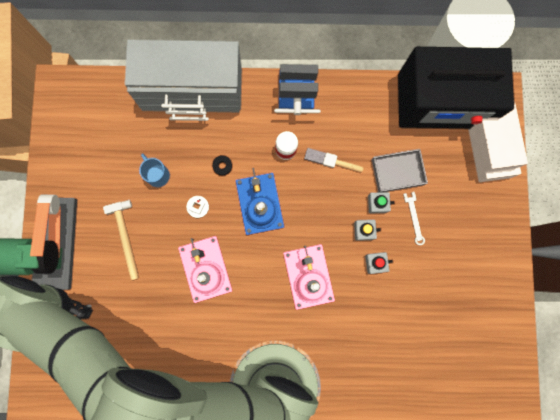

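View pics/side0.png

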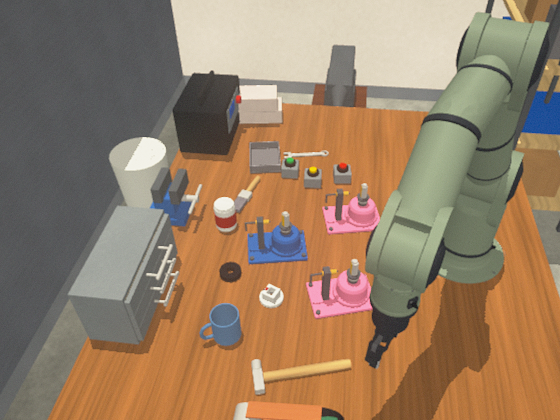

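The top view shows the blue head with its spindle at about (261,208) and its guide at (256,186). The pulley is at (198,206), and the buttons are red (379,263), yellow (367,229) and green (381,202). In the side view the spindle end is at (286,214), the pulley at (271,295), red at (343,167) and yellow at (313,171). Next I enlarge these areas.

```bash
python3 - <<'E'
from h import *
def c(tag,u,v,w,h,s=4):
    return cv2.resize(load(tag)[0][v:v+h,u:u+w,::-1],None,fx=s,fy=s,interpolation=cv2.INTER_CUBIC)
# 800x600: top row: top head+pulley 180..280 x 160..235 ; top buttons ; side
A=c("top0",180,162,100,75); B=c("top0",345,187,60,90,3.333)
C=c("side0",240,200,100,75); D=c("side0",250,150,110,50,3.6364); 
im=np.zeros((600,800,3),np.uint8)
im[:300,:400]=A; im[:300,400:600]=B[:300,:200]; im[300:,:400]=C; im[300:300+D.shape[0],400:400+D.shape[1]]=D[:,:400]
P=c("side0",250,275,50,40,4); im[:160,600:800]=P
cv2.imwrite("pics/c1.png",im)
E
```

```text
(no output)
```

View pics/c1.png

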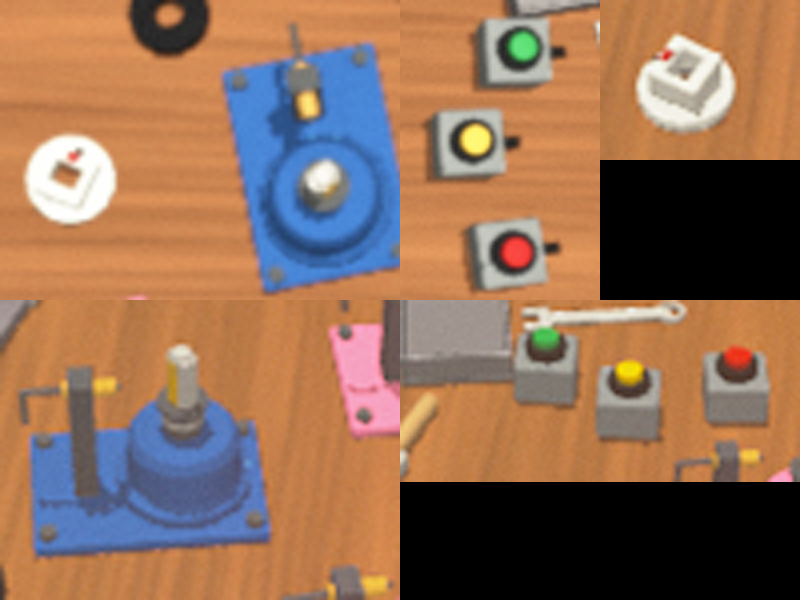

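The crops give these pixels (top / side):
- **Red:** (379.8,262.9) / (342.7,165.4)
- **Yellow:** (367.5,229) / (313,169.5)
- **Green:** (381.9,201.1) / (290.2,160.2)
- **Spindle end:** (260.8,205.8) / (285.2,213)
- **Tube mouth:** (257.8,190.8) / (269.2,221.2)
- **Hub top:** (196.5,205.2) / (271.2,290.5)
- **Red mark:** (198.8,200.5) / (266,289)

One yellow strip faces the side camera.

```bash
cat > m.py <<'E'
from h import *
np.set_printoptions(precision=4,suppress=True)
ob=dict(red=(379.8,262.9,342.7,165.4),yel=(367.5,229,313,169.5),grn=(381.9,201.1,290.2,160.2),spin=(260.8,205.8,285.2,213),mouth=(257.8,190.8,269.2,221.2),hub=(196.5,205.2,271.2,290.5),mark=(198.8,200.5,266,289))
zz=dict(red=.067,yel=.067,grn=.067,spin=.155,mouth=.122,hub=.036,mark=.036)
for k,(a,b,c,d) in ob.items():
    x,e=tri(("top0",a,b),("side0",c,d)); print(k,x,np.array(e),"top",atz("top0",a,b,zz[k])[:2],"side",atz("side0",c,d,zz[k])[:2],"r",np.hypot(x[0],x[1]))
E
python3 m.py
```

```text
red [ 0.3988 -0.3291  0.0584] [0.0007 0.0007] top [ 0.3978 -0.3271] side [ 0.3995 -0.3179] r 0.5170418021170432
yel [ 0.5065 -0.2912  0.0588] [0.0005 0.0005] top [ 0.5051 -0.2894] side [ 0.5062 -0.2808] r 0.584193611168209
grn [ 0.5978 -0.3393  0.0577] [0.0002 0.0002] top [ 0.5961 -0.337 ] side [ 0.5964 -0.3271] r 0.6873635613127846
spin [0.5632 0.0512 0.1498] [0.0004 0.0004] top [0.5621 0.0511] side [0.5629 0.0567] r 0.5655702216815172
mouth [0.6138 0.0619 0.1193] [0.0006 0.0006] top [0.6139 0.0619] side [0.6127 0.0648] r 0.6169219196740869
hub [0.5787 0.2648 0.0328] [0.0003 0.0003] top [0.5786 0.2643] side [0.578  0.2673] r 0.6364463957829145
mark [0.5953 0.2583 0.0291] [0.0001 0.0001] top [0.5943 0.2573] side [0.5941 0.2637] r 0.6489222737185018
```

Triangulated against the text:
- The spindle end, mouth and hub heights agree within 6 mm. Spindle to mouth comes out at 52 mm against 50.
- The guide's heading is about 11°.
- The buttons read 9 mm low, because the side view includes the cap's flank, so I'll press by force.

I'll start moving and take wrist views of the pulley and head on the way.

```bash
python3 -m crank '{"travel":[[3,-3,1.5],[6.2,-6.5,3],[9.4,-9.9,4],[12.6,-13.3,4.5],[15.8,-16.7,5]],"turn":[[0,0,0],[0,0,0],[0,0,0],[0,0,0],[0,0,0]],"gripper":[0,0,0,0,0]}' 20 && python3 -m crank '{"travel":[[3.2,-3.2,0],[6.2,-6.2,0],[9,-9,0],[11,-11.3,0],[11,-11.3,0]],"turn":[[0,0,0],[0,0,0],[0,0,0],[0,0,0],[0,0,0]],"gripper":[0,0,0,0,0]}' && python3 -c "
from h import *
snap('wrist','w1')" && python3 -m crank '{"travel":[[1,-4,0],[2,-8,1],[2.5,-12,2],[3,-15,3],[3,-15,3]],"turn":[[0,0,0],[0,0,0],[0,0,0],[0,0,0],[0,0,0]],"gripper":[0,0,0,0,0]}' && python3 -c "
from h import *
snap('wrist','w2')
a=cv2.imread('pics/w1.png');b=cv2.imread('pics/w2.png')
cv2.imwrite('pics/w12.png',cv2.resize(np.hstack([a[:,80:480],b[:,80:480]]),None,fx=1,fy=1))
print(bot.observe()['position'],bot.observe()['tool_rot'],bot.observe()['qpos'])"
```

```text
clock: 0.65
position: [0.4375, 0.3909, 0.2817]
tool_rot: [3.141, 0.0, 2.68]
force: [0.6, 0.3, 0.3]
grip_width: 0.0853
finger_force: 0.0
clock: 1.15
position: [0.5491, 0.2752, 0.281]
tool_rot: [-3.14, 0.001, 2.674]
force: [-1.1, -0.3, 0.6]
grip_width: 0.0855
finger_force: 0.0
clock: 1.7
position: [0.5772, 0.126, 0.3127]
tool_rot: [3.141, 0.002, 2.675]
force: [0.3, 0.3, -0.3]
grip_width: 0.0854
finger_force: 0.0
[0.57662583 0.12864275 0.31190866] [3.14100076e+00 7.61330896e-04 2.67780659e+00] [-0.3868156   0.39363857  0.09369399  1.59777989 -0.03919621  1.151055
  0.82270617]
```

View pics/w12.png

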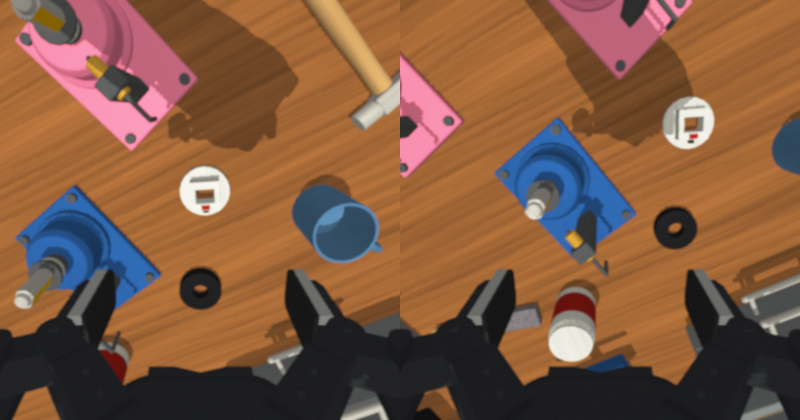

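w1 (actual column = shown + 80): the pulley is at (285,190), with the red mark below it at (286,208). w2: spindle end at (214,210), tube mouth at (255,238) and pulley at (368,123). I'll enlarge these for a second measurement.

```bash
python3 - <<'E'
from h import *
def c(tag,u,v,w,h,s=4):
    return cv2.resize(load(tag)[0][v:v+h,u:u+w,::-1],(w*s,h*s),interpolation=cv2.INTER_CUBIC)
im=np.zeros((600,800,3),np.uint8)
im[:300,:360]=c("w1",255,165,60,50,6)
im[:360,400:760]=c("w2",335,90,60,60,6)
im[360:600,400:720]=c("w2",190,180,80,60,4)
im[300:600,:360]=c("w1",80,240,60,50,6)
cv2.imwrite("pics/c2.png",im)
E
```

```text
(no output)
```

View pics/c2.png

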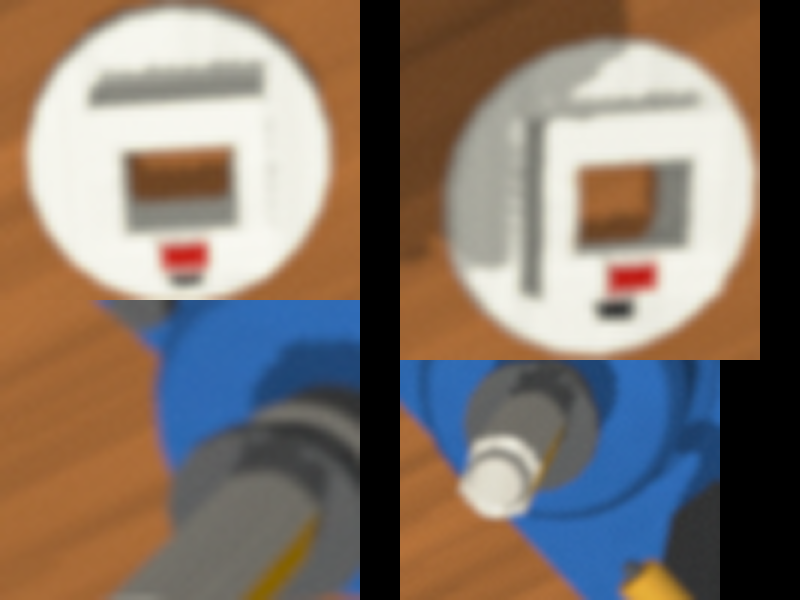

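```bash
python3 - <<'E'
from h import *
np.set_printoptions(precision=4,suppress=True)
x,e=tri(("w1",285,196.3),("w2",374,124.3));print("hub",x,e)
print("all",tri(("w1",285,196.3),("w2",374,124.3),("top0",196.5,205.2),("side0",271.2,290.5)))
for t,u,v in [("w1",285,196.3),("w2",374,124.3)]: print(atz(t,u,v,.036))
def yaw(t,a,b,z):
    d=atz(t,*b,z)-atz(t,*a,z);return np.degrees(np.arctan2(d[1],d[0])),np.linalg.norm(d)
W1=lambda x,y:(255+x/6,165+y/6);W2=lambda x,y:(335+(x-400)/6,90+y/6)
q=[W1(123,152),W1(233,147),W1(237,222),W1(128,232)]
for i in range(4): print("w1 edge",yaw("w1",q[i],q[(i+1)%4],.036))
q=[W2(577,168),W2(692,158),W2(689,246),W2(577,252)]
for i in range(4): print("w2 edge",yaw("w2",q[i],q[(i+1)%4],.036))
print("plate",yaw("w2",(238,118),(315,211),.012),yaw("w2",(238,118),(177,177),.012))
print("spin w2",atz("w2",214,212,.155),tri(("top0",260.8,205.8),("side0",285.2,213),("w2",214,212)),tri(("w1",102,299),("w2",214,212)))
print("mouth w2",atz("w2",252,238,.122))
# plate from blue in top
B,C,A=[atz("w2",*p,.012) for p in [(238,118),(315,211),(177,177)]]
print(A,B,C)
E
```

```text
hub [0.5786 0.2681 0.035 ] [np.float64(0.00019918766841312796), np.float64(0.0001991876684134483)]
all (array([0.5785, 0.2668, 0.0349]), [np.float64(0.001245308547529373), np.float64(0.001380295317433864), np.float64(0.002339476305748199), np.float64(0.000516581397733693)])
[0.5782 0.2682 0.036 ]
[0.5787 0.2679 0.036 ]
w1 edge (np.float64(65.90133059329702), np.float64(0.024596210450407777))
w1 edge (np.float64(-22.99836375917351), np.float64(0.017579998813127547))
w1 edge (np.float64(-111.28447353349532), np.float64(0.024812235730842087))
w1 edge (np.float64(156.36311090683873), np.float64(0.018795579903954668))
w2 edge (np.float64(68.04333350005741), np.float64(0.025549501942919033))
w2 edge (np.float64(-22.297537454621153), np.float64(0.019083099125963444))
w2 edge (np.float64(-113.7539040540343), np.float64(0.025289102657324748))
w2 edge (np.float64(158.5423864796847), np.float64(0.018290323984792706))
plate (np.float64(12.627007058752135), np.float64(0.1806316936095787)) (np.float64(-75.1810425602258), np.float64(0.12850553244525298))
spin w2 [0.5647 0.0542 0.155 ] (array([0.564 , 0.0517, 0.1501]), [np.float64(0.0013555947740970572), np.float64(0.00047727461498511245), np.float64(0.0018112473214147743)]) (array([0.5646, 0.051 , 0.1471]), [np.float64(0.001760934482708926), np.float64(0.0017609344827088493)])
mouth w2 [0.6213 0.0662 0.122 ]
[ 0.521  -0.0195  0.012 ] [0.4882 0.1047 0.012 ] [0.6644 0.1442 0.012 ]
```

The hub is at (0.5785, 0.268) with height 35 mm (36 expected) and pulley heading about −22.5°. The spindle is at about (0.564, 0.052). Now to the buttons, with the gripper shut.

```bash
python3 -m crank '{"travel":[[-1,-4.5,0],[-2,-9,0],[-3,-13.5,0],[-4,-18,0],[-5,-22.5,0]],"turn":[[0,0,0],[0,0,0],[0,0,0],[0,0,0],[0,0,0]],"gripper":[1,1,1,1,1]}' && python3 -m crank '{"travel":[[-2,-4.5,-1.5],[-4,-8.5,-3],[-6,-12.5,-4.5],[-8,-16.5,-6],[-8,-16.5,-6]],"turn":[[0,0,0],[0,0,0],[0,0,0],[0,0,0],[0,0,0]],"gripper":[1,1,1,1,1]}' && python3 -c "
from h import *
snap('wrist','w3')" && python3 -m crank '{"travel":[[-2.5,-2.5,-1],[-5,-5,-2],[-5,-5,-4],[-5,-5,-4],[-5,-5,-4]],"turn":[[0,0,0],[0,0,0],[0,0,0],[0,0,0],[0,0,0]],"gripper":[1,1,1,1,1]}' && python3 - <<'E'
from h import *
np.set_printoptions(precision=4,suppress=True)
snap('wrist','w4')
def blobs(t):
    px,_,_=load(t); hsv=cv2.cvtColor(px,cv2.COLOR_RGB2HSV); out={}
    for k,lo,hi in [("red",0,5),("yel",24,34),("grn",55,75)]:
        m=cv2.inRange(hsv,(lo,150,110),(hi,255,255)); n,_,s,c=cv2.connectedComponentsWithStats(m)
        out[k]=[(int(s[i,4]),c[i].round(1).tolist(),s[i,:4].tolist()) for i in range(1,n) if s[i,4]>150]
    return out
for t in ["w3","w4"]:
    b=blobs(t)
    for k,l in b.items():
        for a,c,s in l: print(t,k,a,c,s,atz(t,*c,.067)[:2])
o=bot.observe();print(o['position'],o['tool_rot'],o['qpos'],o['grip_width'],o['force'])
cv2.imwrite('pics/w34.png',np.hstack([cv2.imread('pics/w3.png')[:,80:480],cv2.imread('pics/w4.png')[:,80:480]]))
E
```

```text
clock: 2.25
position: [0.526, -0.0951, 0.311]
tool_rot: [3.141, -0.001, 2.682]
force: [1.2, 0.2, -0.5]
grip_width: 0.0123
finger_force: 0.0
clock: 2.75
position: [0.4435, -0.2635, 0.2495]
tool_rot: [-3.14, -0.003, 2.675]
force: [1.1, 1.0, 0.8]
grip_width: 0.0001
finger_force: 0.0
clock: 3.3
position: [0.3978, -0.3089, 0.2116]
tool_rot: [3.141, -0.0, 2.682]
force: [-0.0, -0.0, 1.2]
grip_width: 0.0
finger_force: 0.0
w3 red 516 [212.6, 177.7] [200, 165, 26, 26] [ 0.3997 -0.3249]
w3 yel 420 [285.3, 241.4] [274, 230, 23, 23] [ 0.5053 -0.2873]
w4 red 593 [264.8, 204.5] [251, 191, 28, 28] [ 0.3986 -0.3257]
w4 yel 500 [339.0, 272.0] [327, 260, 26, 25] [ 0.5034 -0.2885]
[ 0.398  -0.3092  0.2119] [3.1411 0.0006 2.6824] [ 0.3453  0.3641  0.2543  1.9456 -0.1207  0.8457  1.7753] -0.00016039973730445567 [-1.0413 -0.0985  0.5214]
```

View pics/w34.png

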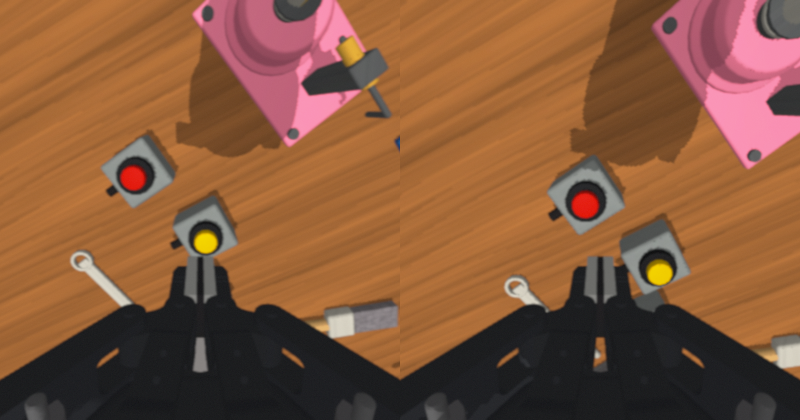

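w3/w4 show red and yellow clearly. Red is at (0.399,−0.3255) and yellow at (0.504,−0.288), in agreement from both positions. The station nearest the fingers is yellow. Press red.

```bash
python3 -m crank '{"travel":[[0.1,-1.6,-3],[0.1,-1.6,-7],[0.1,-1.6,-11],[0.1,-1.6,-13],[0.1,-1.6,-13.8]],"turn":[[0,0,0],[0,0,0],[0,0,0],[0,0,0],[0,0,0]],"gripper":[1,1,1,1,1]}' && python3 -m crank '{"travel":[[0,0,-0.4],[0,0,-0.8],[0,0,-1.2],[0,0,-1.5],[0,0,-1.5]],"turn":[[0,0,0],[0,0,0],[0,0,0],[0,0,0],[0,0,0]],"gripper":[1,1,1,1,1]}'
```

```text
clock: 3.85
position: [0.3981, -0.3253, 0.0721]
tool_rot: [3.141, -0.002, 2.681]
force: [0.5, -0.4, 0.2]
grip_width: 0.0003
finger_force: 0.0
clock: 4.35
position: [0.3986, -0.3267, 0.0604]
tool_rot: [3.141, 0.003, 2.68]
force: [-5.7, 8.8, 41.4]
grip_width: 0.0002
finger_force: 20.7
```

Red is fully down: z is 60.4 mm and the force is well past 5 N. Lift and go to yellow, pressing less deep.

```bash
python3 -m crank '{"travel":[[0,0,2],[0,0,5],[4,1.5,5.5],[8,3,5.5],[10.6,3.9,5.5]],"turn":[[0,0,0],[0,0,0],[0,0,0],[0,0,0],[0,0,0]],"gripper":[1,1,1,1,1]}' && python3 -m crank '{"travel":[[0,0,-2],[0,0,-4],[0,0,-4.6],[0,0,-4.9],[0,0,-5.2]],"turn":[[0,0,0],[0,0,0],[0,0,0],[0,0,0],[0,0,0]],"gripper":[1,1,1,1,1]}'  && python3 -m crank '{"travel":[[0,0,-0.2],[0,0,-0.2],[0,0,-0.2],[0,0,-0.2],[0,0,-0.2]],"turn":[[0,0,0],[0,0,0],[0,0,0],[0,0,0],[0,0,0]],"gripper":[1,1,1,1,1]}'
```

```text
clock: 4.85
position: [0.5066, -0.2859, 0.1143]
tool_rot: [3.141, 0.002, 2.682]
force: [0.1, 1.2, -0.2]
grip_width: -0.0002
finger_force: 0.0
clock: 5.35
position: [0.5036, -0.2877, 0.062]
tool_rot: [3.142, 0.001, 2.679]
force: [-2.3, 1.8, 5.4]
grip_width: -0.0
finger_force: 2.2
clock: 5.85
position: [0.5036, -0.2877, 0.0608]
tool_rot: [3.141, 0.001, 2.679]
force: [-6.6, 3.7, 19.5]
grip_width: -0.0002
finger_force: 10.0
```

Yellow is fully down (60.8 mm, 19.5 N) with red up. Next to the head, for two closer wrist views with the fingers partly open.

```bash
python3 -m crank '{"travel":[[0,0,3],[0.5,2,7],[2,6,10],[4,10,12],[6,14,14]],"turn":[[0,0,0],[0,0,0],[0,0,0],[0,0,0],[0,0,0]],"gripper":[1,1,1,0.5,0.5]}' && python3 -m crank '{"travel":[[2,4,2],[4,8,4],[6,12,6],[7.4,16,8],[7.4,16.3,8]],"turn":[[0,0,0],[0,0,0],[0,0,0],[0,0,0],[0,0,0]],"gripper":[0.5,0.5,0.5,0.5,0.5]}' && python3 -m crank '{"travel":[[0,0,0],[0,0,0],[0,0,0],[0,0,0],[0,0,0]],"turn":[[0,0,0],[0,0,0],[0,0,0],[0,0,0],[0,0,0]],"gripper":[0.5,0.5,0.5,0.5,0.5]}' && python3 -c "
from h import *
snap('wrist','w5')" && python3 -m crank '{"travel":[[-3,0,0],[-6,0,0],[-9,0,0],[-9,0,0],[-9,0,0]],"turn":[[0,0,0],[0,0,0],[0,0,0],[0,0,0],[0,0,0]],"gripper":[0.5,0.5,0.5,0.5,0.5]}'  && python3 - <<'E'
from h import *
snap('wrist','w6')
print(bot.observe()['qpos'],bot.observe()['grip_width'])
K=np.array([0.564,0.052,.13])
im=[]
for t in ["w5","w6"]:
    u,v=proj(t,K).astype(int); print(t,u,v,proj(t,[.613,.063,.122]))
    u0=min(max(u-70,0),420);v0=min(max(v-100,0),220)
    print(u0,v0); im.append(cv2.resize(load(t)[0][v0:v0+200,u0:u0+140,::-1],None,fx=2.857,fy=2.857,interpolation=cv2.INTER_CUBIC)[:571,:400])
cv2.imwrite("pics/w56.png",np.hstack(im))
E
```

```text
clock: 6.35
position: [0.5642, -0.1464, 0.2014]
tool_rot: [3.141, 0.002, 2.679]
force: [1.2, -0.6, 0.1]
grip_width: 0.0281
finger_force: 0.0
clock: 6.85
position: [0.6396, 0.0216, 0.2819]
tool_rot: [3.137, 0.003, 2.686]
force: [-1.0, -0.3, -0.4]
grip_width: 0.0426
finger_force: 0.0
clock: 7.35
position: [0.6373, 0.0147, 0.2792]
tool_rot: [-3.141, -0.0, 2.679]
force: [-0.2, 0.5, 1.0]
grip_width: 0.043
finger_force: 0.0
clock: 7.9
position: [0.5475, 0.0154, 0.2797]
tool_rot: [3.141, 0.001, 2.68]
force: [0.5, 0.0, -0.4]
grip_width: 0.0429
finger_force: 0.0
[-0.33632487  0.35672805  0.26541233  1.7581572  -0.10648677  1.03990469
  1.07605986] 0.042730155454629125
w5 280 110 [312.1 151.3]
210 10
w6 318 193 [345.7 226.4]
248 93
```

View pics/w56.png

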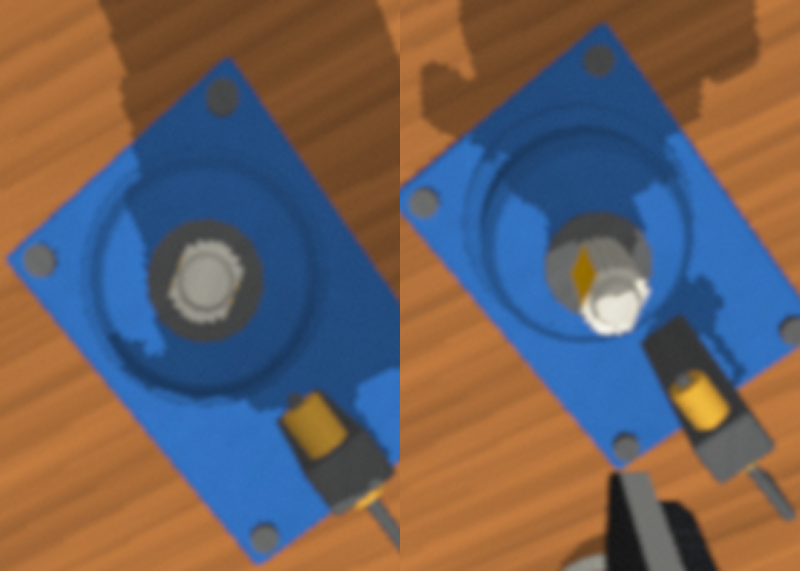

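w5: spindle end at pixel (282.1,107.3), guide tube to its lower right, and flats facing image left and right, which is nearly along the finger line. w6: spindle end at (322.6,198.7).

```bash
python3 - <<'E'
from h import *
np.set_printoptions(precision=4,suppress=True)
f5=lambda x,y:(210+x/2.857,10+y/2.857); f6=lambda x,y:(248+(x-400)/2.857,93+y/2.857)
print("spin",tri(("w5",*f5(206,278)),("w6",*f6(613,302))),atz("w5",*f5(206,278),.155),atz("w6",*f6(613,302),.155))
c5=[f5(228,58),f5(5,258),f5(258,565)]; P=[atz("w5",*p,.012) for p in c5]; print("w5 corners",P)
d=P[2]-P[1];print("long",np.linalg.norm(d),np.degrees(np.arctan2(d[1],d[0])));d=P[0]-P[1];print("short",np.linalg.norm(d),np.degrees(np.arctan2(d[1],d[0]))-90)
h=np.radians(np.degrees(np.arctan2((P[2]-P[1])[1],(P[2]-P[1])[0])));print("origin from plate",(P[0]+P[1])/2+.065*np.array([np.cos(h),np.sin(h),0]))
Q=[atz("w6",*p,.012) for p in [f6(603,22),f6(618,468)]];print(Q)
for a,b in [((320,425),(688,402))]: pass
# tube axis line: mouth centre & far; w5 mouth ~ (298,410), w6 ~(684,381)
print("mouth",tri(("w5",*f5(297,412)),("w6",*f6(684,380))))
# housing circle center
print("housing w5",atz("w5",*f5(205,279),.072),"washer",atz("w5",*f5(205,281),.104))
E
```

```text
spin (array([0.5627, 0.0539, 0.1532]), [np.float64(0.0006418876122441245), np.float64(0.0006418876122441329)]) [0.5627 0.0545 0.155 ] [0.5621 0.0532 0.155 ]
w5 corners [array([0.4885, 0.1026, 0.012 ]), array([ 0.5146, -0.0218,  0.012 ]), array([0.6975, 0.0179, 0.012 ])]
long 0.18713461014767088 12.261722586048268
short 0.12715792437215984 11.830252051483626
origin from plate [0.5651 0.0542 0.012 ]
[array([0.4872, 0.1025, 0.012 ]), array([0.6964, 0.018 , 0.012 ])]
mouth (array([0.6184, 0.0645, 0.1113]), [np.float64(0.0006927262954257582), np.float64(0.0006927262954257446)])
housing w5 [0.5629 0.0545 0.072 ] washer [0.5634 0.0541 0.104 ]
```

Spindle axis (0.563, 0.054), end height 153 mm (155 expected), guide heading about 12.2°. The plate corners confirm it at 187 x 127 mm. Go over, descend and pinch at 20 N.

```bash
python3 -m crank '{"travel":[[1.5,3.8,0],[1.5,3.8,-3],[1.5,3.8,-7],[1.5,3.8,-10],[1.5,3.8,-10.5]],"turn":[[0,0,0],[0,0,0],[0,0,0],[0,0,0],[0,0,0]],"gripper":[0.5,0.5,0.5,0.5,0.5]}' && python3 -m crank '{"travel":[[0,0,-2],[0,0,-4],[0,0,-6],[0,0,-6.1],[0,0,-6.1]],"turn":[[0,0,0],[0,0,0],[0,0,0],[0,0,0],[0,0,0]],"gripper":[0.5,0.5,0.5,0.5,0.5]}' && python3 -m crank '{"travel":[[0,0,0],[0,0,0],[0,0,0],[0,0,0],[0,0,0]],"turn":[[0,0,0],[0,0,0],[0,0,0],[0,0,0],[0,0,0]],"gripper":[1,1,1,1,1]}' 20 && python3 -c "
from h import *
o=bot.observe();print(o)"
```

```text
clock: 8.45
position: [0.5614, 0.0532, 0.1709]
tool_rot: [-3.138, -0.004, 2.68]
force: [0.6, -0.2, 1.0]
grip_width: 0.0431
finger_force: 0.0
clock: 8.95
position: [0.5632, 0.0533, 0.1141]
tool_rot: [3.141, 0.0, 2.679]
force: [-0.2, 1.4, 0.4]
grip_width: 0.0427
finger_force: 0.0
clock: 9.45
position: [0.5632, 0.0534, 0.1146]
tool_rot: [3.14, 0.002, 2.68]
force: [-0.3, -1.3, 8.2]
grip_width: 0.0213
finger_force: 19.2
{'clock': 9.45, 'qpos': array([-0.34034381,  0.59103403,  0.19808873,  1.8670712 , -0.17145037,
        0.69779392,  1.06533249]), 'qd': array([ 4.60119015e-05, -8.18302310e-04, -1.04805568e-03,  6.92538587e-04,
        2.45908989e-04,  9.50109232e-04, -1.33252814e-03]), 'joint_efforts': array([-4.09775013e-01, -8.40531778e+01,  6.70961112e+00, -2.62084419e+01,
       -1.83594148e-01, -2.84022102e-01, -1.46190860e-02]), 'position': array([0.56324964, 0.05337122, 0.11458568]), 'tool_rot': array([3.14040365e+00, 1.66640932e-03, 2.67963586e+00]), 'force': array([-0.33557328, -1.27559472,  8.2300363 ]), 'moment': array([-0.27940797,  0.19943738,  0.0528796 ]), 'finger_force': 19.23545066267252, 'grip_width': 0.02125967704803728}
```

21.3 mm means about 20° off square. The w5 view suggests the flats lie clockwise of the fingers, so I open, turn −20° and pinch again.

```bash
python3 -m crank '{"travel":[[0,0,0],[0,0,0],[0,0,0],[0,0,0],[0,0,0]],"turn":[[0,0,0],[0,0,0],[0,0,-8],[0,0,-16],[0,0,-20]],"gripper":[0.55,0.55,0.55,0.55,0.55]}' && python3 -m crank '{"travel":[[0,0,0],[0,0,0],[0,0,0],[0,0,0],[0,0,0]],"turn":[[0,0,0],[0,0,0],[0,0,0],[0,0,0],[0,0,0]],"gripper":[0.55,1,1,1,1]}' 20 && python3 -m crank '{"travel":[[0,0,0],[0,0,0],[0,0,0],[0,0,0],[0,0,0]],"turn":[[0,0,0],[0,0,0],[0,0,0],[0,0,0],[0,0,0]],"gripper":[1,1,1,1,1]}' 20
```

```text
clock: 9.95
position: [0.5625, 0.0535, 0.1135]
tool_rot: [3.141, 0.0, 2.325]
force: [-0.2, 0.2, -0.3]
grip_width: 0.0384
finger_force: 0.0
clock: 10.45
position: [0.5628, 0.0538, 0.1134]
tool_rot: [3.141, 0.0, 2.332]
force: [3.2, 5.0, 0.9]
grip_width: 0.0177
finger_force: 20.9
clock: 10.95
position: [0.5628, 0.0538, 0.1134]
tool_rot: [3.141, 0.0, 2.331]
force: [2.7, 5.3, 0.9]
grip_width: 0.0177
finger_force: 20.9
```

17.7 mm means square on the flats. Tool y is now at 43.6° and the guide at 12.2°, so turn by −31.4°.

```bash
python3 -m crank '{"travel":[[0.02,0.04,0],[0.02,0.04,0],[0.02,0.04,0],[0.02,0.04,0],[0.02,0.04,0]],"turn":[[0,0,-7],[0,0,-14],[0,0,-21],[0,0,-28],[0,0,-31.4]],"gripper":[1,1,1,1,1]}' && python3 -m crank '{"travel":[[0,0,0],[0,0,0],[0,0,0],[0,0,0],[0,0,0]],"turn":[[0,0,0],[0,0,0],[0,0,0],[0,0,0],[0,0,0]],"gripper":[1,1,1,1,1]}' 20 && python3 -c "
from h import *
snap('wrist','w7');crop('w7',180,60,200,150,3,'c7')
print(bot.observe()['moment'],bot.observe()['qpos'])"
```

```text
clock: 11.45
position: [0.5632, 0.054, 0.1134]
tool_rot: [3.141, 0.0, 1.778]
force: [4.7, 3.1, 0.4]
grip_width: 0.0177
finger_force: 20.5
clock: 11.95
position: [0.5632, 0.054, 0.1135]
tool_rot: [3.14, -0.0, 1.785]
force: [5.7, 3.9, 0.2]
grip_width: 0.0177
finger_force: 20.7
[ 0.61428574 -0.90528749 -0.02460953] [-0.50921924  0.63153611  0.44262429  1.87576103 -0.39390069  0.71996087
  0.37330965]
```

View pics/c7.png

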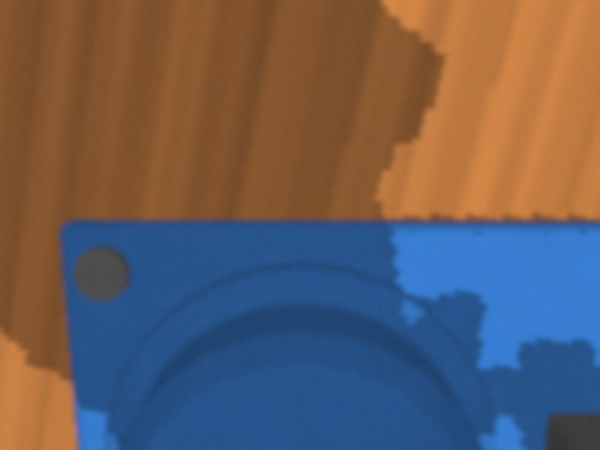

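The plate edge lies level in the picture (from (65,225) to (600,220)), so the fingers are square to the head within a degree. Release gently, rise, and go over the pulley while turning +55°.

```bash
python3 -m crank '{"travel":[[0,0,0],[0,0,0],[0,0,2],[0,0,6],[0,0,10]],"turn":[[0,0,0],[0,0,0],[0,0,0],[0,0,0],[0,0,0]],"gripper":[0.6,0.6,0.6,0.6,0.6]}' && python3 -m crank '{"travel":[[0,0,0],[0,0,0],[0,0,0],[0,0,0],[0,0,0]],"turn":[[0,0,0],[0,0,0],[0,0,0],[0,0,0],[0,0,0]],"gripper":[0,0,0,0,0]}' && python3 -c "
from h import *
snap('wrist','w8')" && python3 -m crank '{"travel":[[0.3,4,0],[0.6,8,0],[1,12,0],[1.3,16,-0.5],[1.5,20,-1]],"turn":[[0,0,8],[0,0,16],[0,0,24],[0,0,32],[0,0,40]],"gripper":[0,0,0,0,0]}' && python3 -m crank '{"travel":[[0,1,-1],[0,1.4,-2],[0,1.4,-2],[0,1.4,-2],[0,1.4,-2]],"turn":[[0,0,8],[0,0,15.3],[0,0,15.3],[0,0,15.3],[0,0,15.3]],"gripper":[0,0,0,0,0]}' && python3 - <<'E'
from h import *
snap('wrist','w9')
print(bot.observe()['position'],bot.observe()['tool_rot'],bot.observe()['qpos'])
u,v=proj('w9',[.5785,.268,.036]).astype(int);print(u,v)
u8,v8=proj('w8',[.5633,.0533,.13]).astype(int);print(u8,v8)
a=load('w9')[0][v-40:v+40,u-55:u+45,::-1];b=load('w8')[0][v8-75:v8+75,u8-40:u8+60,::-1]
print(a.shape,b.shape)
im=np.zeros((600,800,3),np.uint8)
A=cv2.resize(a,None,fx=4,fy=4,interpolation=cv2.INTER_CUBIC);B=cv2.resize(b,None,fx=4,fy=4,interpolation=cv2.INTER_CUBIC)
im[:A.shape[0],:A.shape[1]]=A;im[:B.shape[0],400:400+B.shape[1]]=B
cv2.imwrite('pics/c89.png',im)
E
```

```text
clock: 12.5
position: [0.5619, 0.0532, 0.214]
tool_rot: [-3.139, 0.001, 1.783]
force: [1.0, -0.5, 0.6]
grip_width: 0.0342
finger_force: 0.0
clock: 13.0
position: [0.5623, 0.0537, 0.2125]
tool_rot: [-3.14, 0.0, 1.783]
force: [-0.6, 0.2, 0.4]
grip_width: 0.0855
finger_force: 0.0
clock: 13.55
position: [0.5776, 0.2554, 0.2029]
tool_rot: [-3.142, -0.0, 2.487]
force: [-0.4, -0.6, 0.2]
grip_width: 0.0856
finger_force: 0.0
clock: 14.05
position: [0.578, 0.2672, 0.1837]
tool_rot: [3.141, 0.001, 2.744]
force: [0.9, -0.5, 0.6]
grip_width: 0.0854
finger_force: 0.0
[0.57797987 0.26733603 0.18377746] [3.14127859e+00 5.83516463e-04 2.74461362e+00] [-0.68599424  0.60397065  0.2430344   1.62338629 -0.17043987  0.93447483
  0.79096697]
280 195
281 219
(80, 100, 3) (150, 100, 3)
```

View pics/c89.png

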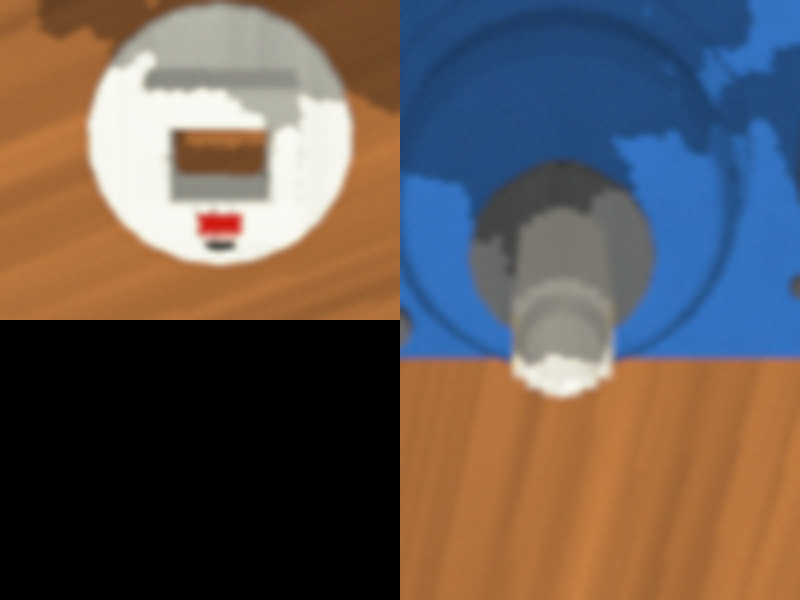

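w9: the bore is centred at u≈280 with its edges level, so the fingers are centred and square over the hub. w8: the spindle's flats stand symmetric left and right. Descend and grip the hub at 60 N.

```bash
python3 -m crank '{"travel":[[0.05,0.05,-4],[0.05,0.05,-8],[0.05,0.05,-12],[0.05,0.05,-15],[0.05,0.05,-16]],"turn":[[0,0,0],[0,0,0],[0,0,0],[0,0,0],[0,0,0]],"gripper":[0,0,0,0,0]}' && python3 -m crank '{"travel":[[0,0,-0.5],[0,0,-0.8],[0,0,-0.8],[0,0,-0.8],[0,0,-0.8]],"turn":[[0,0,0],[0,0,0],[0,0,0],[0,0,0],[0,0,0]],"gripper":[0,0,0.3,0.6,1]}' 40 && python3 -m crank '{"travel":[[0,0,0],[0,0,0],[0,0,0],[0,0,0],[0,0,0]],"turn":[[0,0,0],[0,0,0],[0,0,0],[0,0,0],[0,0,0]],"gripper":[1,1,1,1,1]}' 60
```

```text
clock: 14.6
position: [0.577, 0.2674, 0.0207]
tool_rot: [-3.139, -0.002, 2.746]
force: [-0.3, 0.3, -0.2]
grip_width: 0.0852
finger_force: 0.0
clock: 15.1
position: [0.5786, 0.2686, 0.0162]
tool_rot: [3.141, 0.001, 2.748]
force: [-0.5, 0.1, 1.0]
grip_width: 0.0442
finger_force: 0.0
clock: 15.6
position: [0.5786, 0.2685, 0.0162]
tool_rot: [3.141, 0.001, 2.748]
force: [-0.8, -1.0, 9.2]
grip_width: 0.0389
finger_force: 60.9
```

Gripped at 38.9 mm; the TCP is 16.2 mm above the pulley's origin. Lift to 20 cm, carry over the spindle and turn +34.8°.

```bash
python3 -m crank '{"travel":[[0,0,2],[0,0,6],[0,0,10],[0,0,14],[0,0,18.2]],"turn":[[0,0,0],[0,0,0],[0,0,0],[0,0,0],[0,0,0]],"gripper":[1,1,1,1,1]}' && python3 -m crank '{"travel":[[-0.3,-4,0],[-0.6,-8,0],[-0.9,-12,0],[-1.2,-16,0],[-1.4,-19.5,0]],"turn":[[0,0,7],[0,0,14],[0,0,21],[0,0,28],[0,0,34.8]],"gripper":[1,1,1,1,1]}' && python3 -m crank '{"travel":[[-0.13,-2,0],[-0.13,-2.02,0],[-0.13,-2.02,0],[-0.13,-2.02,0],[-0.13,-2.02,0]],"turn":[[0,0,0],[0,0,0],[0,0,0],[0,0,0],[0,0,0]],"gripper":[1,1,1,1,1]}' && python3 - <<'E'
from h import *
for n in ("side","top","wrist"): snap(n,n+"3")
o=bot.observe();print(o)
p=o['position']
for n in ("side3","top3","wrist3"): print(n,proj(n,[.5633,.0533,.155]),proj(n,p))
A=cv2.resize(load("side3")[0][180:260,240:340,::-1],(500,400),interpolation=cv2.INTER_CUBIC)
u,v=proj("wrist3",p).astype(int)
B=cv2.resize(load("wrist3")[0][180:380,205:355,::-1],(300,400),interpolation=cv2.INTER_CUBIC)
cv2.imwrite("pics/c10.png",np.hstack([A,B]))
E
```

```text
clock: 16.1
position: [0.5777, 0.2681, 0.199]
tool_rot: [-3.141, -0.0, 2.748]
force: [1.6, 0.3, -2.7]
grip_width: 0.0387
finger_force: 61.4
clock: 16.6
position: [0.5636, 0.0712, 0.1976]
tool_rot: [-3.141, 0.0, -2.924]
force: [1.4, 0.2, -2.7]
grip_width: 0.0384
finger_force: 61.5
clock: 17.1
position: [0.5628, 0.0542, 0.1972]
tool_rot: [3.141, -0.0, -2.927]
force: [-0.4, -0.3, -2.0]
grip_width: 0.0386
finger_force: 61.5
{'clock': 17.25, 'qpos': array([-0.28159055,  0.46953479,  0.11224799,  1.80036659, -0.06608411,
        0.87538838,  1.6462858 ]), 'qd': array([ 6.22244417e-03, -4.95613104e-05, -6.78408991e-04, -7.21010093e-04,
       -1.32835068e-03,  1.00029847e-03,  3.07862918e-03]), 'joint_efforts': array([-8.49228026e-02, -8.43302608e+01,  4.68387008e+00, -3.41227877e+01,
        1.07403498e-02,  1.40690365e-03, -1.08407755e-02]), 'position': array([0.56282853, 0.05372757, 0.19715603]), 'tool_rot': array([ 3.14157049e+00, -7.85800519e-05, -2.92707939e+00]), 'force': array([-0.12469301,  0.87433153, -3.18358885]), 'moment': array([-0.0001575 , -0.05305423,  0.02458892]), 'finger_force': 61.52978952974081, 'grip_width': 0.038790097230412254}
side3 [285.2 212.2] [285.2 202.2]
top3 [260.1 205.4] [259.7 203.4]
wrist3 [278.1 239.3] [278.6 271.1]
```

View pics/c10.png

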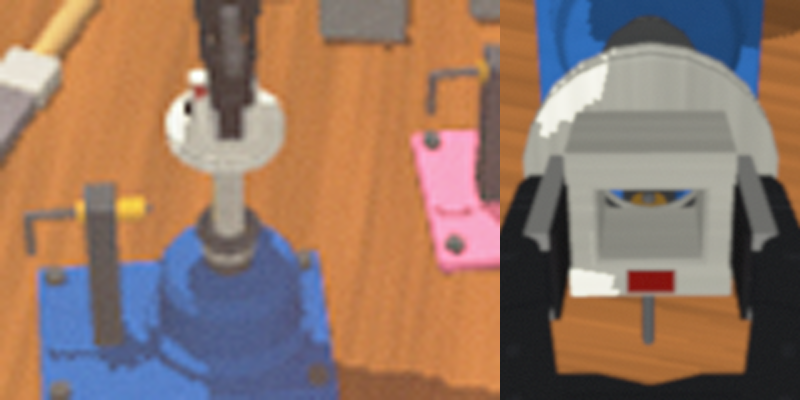

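The pulley hangs level over the spindle. The wrist crop shows the hub top corners at (568,152), (735,152), (732,295) and (570,295), and bore corners at (600,190), (707,190), (702,258) and (602,258), with the red mark at (651,281) on the guide side. I'll get the hub's offset from the TCP out of that.

```bash
python3 - <<'E'
from h import *
np.set_printoptions(precision=4,suppress=True)
p=np.array([.56283,.05373,.19716]); y=-2.92708
ex=-np.array([np.cos(y),np.sin(y)]); ey=np.array([-ex[1],ex[0]])   # pulley x,y
for z in (.217,):
  for n,q in dict(hub=[(568,152),(735,152),(732,295),(570,295)],bore=[(600,190),(707,190),(702,258),(602,258)]).items():
    P=np.array([atz("wrist3",205+(x-500)/2,180+v/2,z)[:2]-p[:2] for x,v in q]); L=np.c_[P@ex,P@ey]*1000
    print(n,L.tolist(),"centre",L.mean(0))
a=np.array([.5633,.0533])-p[:2];print("axis-tcp",a@ex*1000,a@ey*1000,"ex",ex,ey)
# check camera bias in same way on w8-type view: spindle end from w8
_,K,E=load("w8");print("spin w8",proj("w8",[.5633,.0533,.155]))
E
```

```text
hub [[-19.477965016531112, -17.98536451543869], [-19.470991353762255, 20.188168430635095], [20.435134251422166, 21.269947219266108], [20.431718075870823, -19.269052640298163]] centre [0.4795 1.0509]
bore [[-9.561241130685962, -10.941202747829886], [-9.557279923697157, 14.092953048967757], [9.401171380763024, 13.454270865830805], [9.398448493210553, -10.971017919047062]] centre [-0.0797  1.4088]
axis-tcp 0.3676930694453238 -0.5201940086946873 ex [0.9771 0.2129] [-0.2129  0.9771]
spin w8 [281.1 231.6]
```

The hub is centred on the TCP within 0.2 mm along x; the fingers centre y. Shift about 0.5 mm onto the axis and lower. First contact is expected at a TCP height of 159 mm.

```bash
python3 -m crank '{"travel":[[0.03,-0.045,-1],[0.03,-0.045,-2],[0.03,-0.045,-2.8],[0.03,-0.045,-3.1],[0.03,-0.045,-3.4]],"turn":[[0,0,0],[0,0,0],[0,0,0],[0,0,0],[0,0,0]],"gripper":[1,1,1,1,1]}' && python3 -m crank '{"travel":[[0,0,-0.2],[0,0,-0.4],[0,0,-0.6],[0,0,-0.8],[0,0,-1]],"turn":[[0,0,0],[0,0,0],[0,0,0],[0,0,0],[0,0,0]],"gripper":[1,1,1,1,1]}'
```

```text
clock: 17.75
position: [0.5631, 0.0526, 0.1627]
tool_rot: [-3.142, -0.0, -2.928]
force: [0.7, 0.5, -3.0]
grip_width: 0.0387
finger_force: 61.6
clock: 18.25
position: [0.5632, 0.0527, 0.1532]
tool_rot: [-3.142, 0.0, -2.928]
force: [0.8, 0.0, -2.9]
grip_width: 0.0388
finger_force: 61.6
```

```bash
python3 -m crank '{"travel":[[0,0,-0.25],[0,0,-0.5],[0,0,-0.75],[0,0,-1],[0,0,-1.2]],"turn":[[0,0,0],[0,0,0],[0,0,0],[0,0,0],[0,0,0]],"gripper":[1,1,1,1,1]}'
```

```text
clock: 18.75
position: [0.5631, 0.0526, 0.141]
tool_rot: [-3.142, -0.0, -2.928]
force: [0.3, 0.4, -3.0]
grip_width: 0.0391
finger_force: 61.5
```

The bore is past the taper and on the flats with no side force. Continue to the washer at 120 mm and press to 114 mm.

```bash
python3 -m crank '{"travel":[[0,0,-0.4],[0,0,-0.8],[0,0,-1.2],[0,0,-1.6],[0,0,-1.9]],"turn":[[0,0,0],[0,0,0],[0,0,0],[0,0,0],[0,0,0]],"gripper":[1,1,1,1,1]}' && python3 -m crank '{"travel":[[0,0,-0.15],[0,0,-0.35],[0,0,-0.55],[0,0,-0.75],[0,0,-0.75]],"turn":[[0,0,0],[0,0,0],[0,0,0],[0,0,0],[0,0,0]],"gripper":[1,1,1,1,1]}'
```

```text
clock: 19.25
position: [0.5631, 0.0526, 0.1218]
tool_rot: [-3.142, -0.0, -2.928]
force: [-1.0, 0.5, -2.8]
grip_width: 0.0387
finger_force: 61.5
clock: 19.75
position: [0.5631, 0.0526, 0.1148]
tool_rot: [3.142, 0.0, -2.928]
force: [-4.5, -0.2, 6.2]
grip_width: 0.039
finger_force: 62.6
```

The force step of 9.1 N means about 5 mm of washer travel. Press 1 mm more, let it settle, and check.

```bash
python3 -m crank '{"travel":[[0,0,-0.1],[0,0,-0.1],[0,0,-0.1],[0,0,-0.1],[0,0,-0.1]],"turn":[[0,0,0],[0,0,0],[0,0,0],[0,0,0],[0,0,0]],"gripper":[1,1,1,1,1]}' && python3 -c "
from h import *
snap('side','side9')
# red mark / black screw and tube in side view, versus prediction
e=np.array([.977,.213,0]);a=np.array([.5633,.053,0])
print('pred mark',proj('side9',a+.016*e+[0,0,.134]),'hub',proj('side9',a+[0,0,.134]))
px=load('side9')[0];m=cv2.inRange(cv2.cvtColor(px,cv2.COLOR_RGB2HSV),(0,140,60),(6,255,255))[200:245,260:310]
v,u=np.nonzero(m);print('mark px',len(u),u.mean()+260 if len(u) else 0,v.mean()+200 if len(v) else 0)"
```

```text
clock: 20.25
position: [0.5631, 0.0526, 0.114]
tool_rot: [3.142, 0.0, -2.928]
force: [-4.3, 0.5, 7.3]
grip_width: 0.0385
finger_force: 62.7
pred mark [280.2 217.5] hub [285.3 217.1]
mark px 2 280.0 217.5
```

The net push is 10.2 N, against the 10.4 N expected when level, and the red mark shows at the predicted pixel. Handing in.

```bash
python3 -c "
from workcell import bot
print(bot.job_done())"
```

```text
the job is handed in; nothing more can be done
None
```

I handed the job in at about 20 s; no verdict came back. Red then yellow were pressed fully down, one flat was turned to the guide, and the pulley is held on the spindle at screw level with about 10 N on the washer.

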